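# Set the label carriage and press the label holder home

## Robot

A 6-joint arm with a two-finger parallel gripper is mounted at the origin on the work surface. World frame = base frame: x ahead of the robot, y to its left, z up, the work surface at z = 0. Lengths are in mm, angles in degrees, forces in N, time in s.
With the tool pointing down it reaches from about 375 to 975 mm from the base axis. Payload 3.8 kg.
Tool frame: the origin (TCP) lies at the very end of the fingers, on their centre line; the grasp point (between the pads) lies 19 mm behind it; z points along the fingers, y is the direction in which the jaws open and shut (so a half turn about z gives the same grasp; the last joint's range is limited). The gripper opens to 88 mm and grips with 3 to 60 N. Pads are 18 mm wide; open, the fingers measure 123 mm over their backs; the gripper's body (75 mm by 187 mm) begins 45 mm behind the grasp point.
Start: joints at [-65.713, 15.12, 91.902, -0, 72.978, -2.114], TCP at [300.143, -604.593, 238.706] pointing down, gripper open.
Joint ranges: [-150.88, 150.88], [-54.13, 125.18], [17.81, 147.31], [-75.09, 255.09], [0, 152.58], [-146.25, 146.25]. Speed limits (degrees/s): [147.25, 147.25, 180, 180, 180, 180].

## Interface

Orientations are given as a 3x3 rotation matrix whose columns are the frame's x, y, z axes.
In Python, from cell import * gives the robot as it stands.
- The arm moves only by the tool jog_arm, never from a script. Its arguments are lists of equal length, an entry for each row: "translation": the shift along the tool's x, y, z in mm, a list of three; "dr": the turn, a rotation vector about the tool's x, y, z in degrees, a list of three; "fingers": the finger opening in mm, from 0 to 88.1. A call has 1 to 12 rows; each row shifts and turns the pose as measured when the row begins, along the tool's axes as they then stand; what a row does not reach is not made up. A row lasts 1/10 s, in which the tool goes at most 50 mm and 8.59 degrees, less where a joint would pass 70% of its speed; a pose out of reach is approached as far as the arm can. A call is refused whole if a number of a shift passes 50 or a number of a turn 8.59, either way. A call with a gripper value outside its range is refused whole. The fingers move at their own pace and stop on an object; "squeeze" is the grip in N (left out, the last holds). Time passes only in rows, so rows that do not move let the fingers close. It gives the time, the measured TCP pose, the force and the opening at its end, in the units of the state.
- sense(): the state, without advancing time (a new reading comes with each control period).
- snapshot(name): name is "scene" or "side" or "wrist"; returns a dict with "frame" (384x512x3 uint8, red, green, blue), "vertical_fov" (degrees; the focal length in pixels is half the picture's height over the tangent of half this angle, whatever the lens; pixels are square), "cx", "cy" (the principal point, pixels), "k1" (the pictures are not rectified: a ray, as slopes to the right and down, at radius r is drawn at 1 + k1 r^2 times it, then the intrinsics apply), "rvec" (rotation vector, rad) and "tvec" (3), from world to camera coordinates, as OpenCV has them. Camera axes: x right, y down, z forward; pixel columns grow to the right and rows downward; lengths in mm; the calibration is good to about 2 mm. A picture is of the moment at which its call begins. There is no depth.
- close_job(): hands the job in, once; it reports no verdict.
Trained networks look in a picture, given as the dict that the camera call returned (one of the last four; its "shot" number tells which), for a name from the list of things; names that differ only in an ending like _2 or _b are one class to them, and where a whole thing is asked for, a point or a joint stands for the part that bears it (a point fixed in the world has none). Each returns a list of dicts, best first, with "p" (0 to 1); they miss things now and then, are a little off and sometimes report something else, mostly with a low value. They report only what shows in the picture. A call takes as long as a camera call. They do not tell look-alikes from the thing itself.
- boxes_of(picture, thing): "location" ([column, row] as shares, 0 to 1, of the picture: columns of its width, rows of its height, amid what is visible of it).
The state is a dict: "clock": time; "qpos": joint angles; "qd": joint speeds; "tau": joint torques, N m; "tool_pos": TCP position; "orientation": TCP orientation; "force": force on the tool from outside, world axes, zero at the start; "torque": the same for the moment, N m; "gripper_width": finger opening in mm.
Only numpy, scipy, OpenCV 4.12 (cv2) and the standard library are available. Lean on these libraries where they do the work, as an engineer would, in place of code of your own. Each camera call takes 0.05 s, during which the arm holds its last target.

## Task

Slide the steel label carriage along the rail on the front of the small parts shelf, all the way to its stop at the robot's left. Then take the grey label holder out of its wooden stand and push it, upright with the card facing out to the front, down behind the carriage's lip until it is fully home on the sprung pad. Finish while holding it pressed fully home with the gripper (let go, and the spring lifts it), the carriage at its stop, and leave the screwdriver, jar and can alone.

Things in the scene. Friction and masses are not known exactly. Their poses are not given: they have to be found in the camera images.
- unit: Low parts shelf fixed to the bench: board (34 mm high, x 20 to 210 mm) with three trays (tops at 76 mm, fronts at x 75 mm) and a front rail 310 mm long (y), x -60 to 18 mm, 13 mm high, with end blocks 24 mm high. Origin: bench height, mid rail, in the middle plane of the carriage's slot. x to the shelf's back, y along the rail to the robot's left, z up.
- carriage (a joint): Label carriage's place along the rail in m: 0 at the right end stop, 0.200 at the left one (unit's +y). Slides with about 3 N friction, stays where left. Slot centre: y = value - 0.100 in the unit's frame. Steel, 90 mm wide (y), with a lip in front, a back wall behind, and a black thumb post standing in front of the lip.
- slot (a point): Centre of the carriage's slot between lip and back wall, 58 mm above the bench, level with the lip's straight top. Slot 11 mm (x) by 76 mm (y), end cheeks as high as the lip. Walls 4 mm thick. Back wall top 72 mm above the bench. Above 58 mm the lip flares forward up to 68 mm, widening the mouth by 7 mm to the front. Axes as the unit's.
- thumb_post (a point): Centre of the top of the black round thumb post of the carriage: 12 mm in diameter, upright, free from 20 to 62 mm above the bench, 45 mm in front of the slot's middle plane. Pinch it from above or push it to slide the carriage. Axes as the unit's.
- pad (a joint): How far the sprung rubber pad in the bottom of the slot is pressed down, in m: 0 at rest, 0.008 fully down on its stop. It needs 2 N to begin to move and 6 N to be fully down, and springs back when released.
- pad_top (a point): Centre of the upper face of the pad at the bottom of the slot: 36 mm above the bench at rest, 28 mm when fully down. The pad is 9 mm (x) by 68 mm (y). Axes as the unit's.
- stand: Light wooden block fixed to the bench, 70 (x) by 100 (y) by 35 mm high, with a slot 10 mm (x) by 75 mm (y), 23 mm deep, that holds the label holder upright. Origin: centre of its underside; its x is across the slot, y along it. Its place and yaw vary.
- holder: Label holder: flat grey plastic plate 8 mm thick (x), 70 mm wide (y), 95 mm high (z), 45 to 90 g, with a white card in its front (-x) face; its top 30 mm is flat on both faces, for gripping. Origin: centre of its lower edge, z up. Starts upright in the stand's slot, lower edge 12 mm above the bench, card roughly towards the robot.
- label_face (a point): Centre of the card on the holder's front face: 4 mm to the front (-x) of and 49.5 mm above the holder's origin. When right it is on the -x side of the slot's middle plane.
- screwdriver: A loose screwdriver lying on the bench in front of the robot (bystander; leave it).
- jar: A closed glass jar, 64 mm in diameter, 85 mm high, standing on the bench at the left (bystander; leave it). Origin: centre of its underside.
- can: A steel can, 66 mm in diameter, 115 mm high, standing on the bench at the right (bystander; leave it). Origin: centre of its underside.
There are look-alikes about, which are no part of the job. There is more than one size of the holder; the one meant has the size given above.

How it is judged (in metres and radians):
On the way, in this order (a step that is already met when the one before it is completed fails the run):
1. the carriage is at its left stop (value of joint carriage above 0.193 m), for 0.2 s.
2. the holder's lower edge is behind the lip, in the slot (x of holder in the frame of slot between -0.004 and 0.004 m and y of holder in the frame of slot between -0.007 and 0.007 m and z of holder in the frame of slot below -0.008 m and value of joint carriage above 0.19 m), for 0.1 s.
At the end, for the whole second after the job is handed in: Through the last second: carriage within 10 mm of its left stop; holder at rest in the slot, upright within 0.1 rad, card side front, lower edge on the pad, the pad down more than 6.5 of its 8 mm; fingers still on the holder, which presses on the carriage with over 3 N (value of joint carriage above 0.19 m and value of joint pad above 0.0065 m and x of holder in the frame of slot between -0.004 and 0.004 m and y of holder in the frame of slot between -0.007 and 0.007 m and z of holder in the frame of pad_top between -0.003 and 0.002 m and x of label_face in the frame of slot below 0 m and angle between holder's own z axis and vertical below 0.1 rad and angle between the y axis of holder and the y axis of slot, either way round below 0.12 rad and contact force between holder and unit above 3 N and contact force between the fingers and holder above 1 N and linear speed of holder below 0.01 m/s); the arm keeps its last pose, push and grip.
It fails at once if a bystander (screwdriver, jar or can) was moved by more than 30 mm (distance of any of screwdriver, jar, can from where it was at the start of the episode above 0.03 m).
It also fails if it takes over 58 s, if anything falls off the work surface, if the arm or the gripper's body presses on something with over 40 N, if the wrist force passes 120 N, or if a joint passes its speed limit or range.

## Working session

There is one attempt and no reset: what is moved stays moved. The work goes in short steps, Python scripts to look and compute and a tool call to move; the robot and the scene stay as the last step left them, time stands still between calls to the robot, and variables do not carry over. Pictures are saved under pics/ and viewed, and the job is handed in when it is done.

Besides the shell and the picture viewer there is one more tool, called as name(argument=value, ...) on one line, values as JSON. jog_arm: Moves the arm, as the interface text tells. Its arguments: {"type":"object","properties":{"translation":{"type":"array","items":{"type":"array","items":{"type":"number"}}},"dr":{"type":"array","items":{"type":"array","items":{"type":"number"}}},"fingers":{"type":"array","items":{"type":"number"}},"squeeze":{"type":"number"}},"required":["translation","dr","fingers"]}

```bash
ls; mkdir -p pics
cat > h.py <<'E'
from cell import *
import numpy as np, cv2, json
def save(p,name): cv2.imwrite('pics/'+name+'.png',cv2.cvtColor(p['frame'],cv2.COLOR_RGB2BGR))
def ray(p,uv):
    h=p['frame'].shape[0]; f=h/2/np.tan(np.radians(p['vertical_fov'])/2)
    d=np.array([(uv[0]-p['cx'])/f,(uv[1]-p['cy'])/f]); s=d.copy()
    for _ in range(50): s=d/(1+p['k1']*(s@s))
    R=cv2.Rodrigues(np.array(p['rvec'],float))[0]; t=np.array(p['tvec'],float).ravel()
    o=-R.T@t; v=R.T@np.array([s[0],s[1],1]); return o,v/np.linalg.norm(v)
def atz(p,uv,z):
    o,v=ray(p,uv); return o+v*(z-o[2])/v[2]
def proj(p,X):
    h=p['frame'].shape[0]; f=h/2/np.tan(np.radians(p['vertical_fov'])/2)
    R=cv2.Rodrigues(np.array(p['rvec'],float))[0]; t=np.array(p['tvec'],float).ravel()
    c=np.atleast_2d(X)@R.T+t; s=c[:,:2]/c[:,2:]; s=s*(1+p['k1']*(s**2).sum(1))[:,None]
    return s*f+[p['cx'],p['cy']]
def tri(rs):
    A=np.zeros((3,3));b=np.zeros(3)
    for o,v in rs:
        M=np.eye(3)-np.outer(v,v);A+=M;b+=M@o
    return np.linalg.solve(A,b)
E
python3 - <<'E'
from h import *
s=sense();print({k:np.round(v,3).tolist() for k,v in s.items()})
for n in ['scene','side','wrist']:
    p=snapshot(n);save(p,n+'0');print(n,p['vertical_fov'],p['k1'],p['cx'],p['cy'],np.round(p['rvec'],3),np.round(p['tvec'],1))
    for th in ['unit','carriage','slot','thumb_post','pad','stand','holder','label_face','screwdriver','jar','can']:
        try: print(th,[(round(b['p'],2),[round(b['location'][0]*512),round(b['location'][1]*384)]) for b in boxes_of(p,th)])
        except Exception as e: print(th,e)
E
```

```text
pics
{'clock': 0.0, 'qpos': [-65.713, 15.168, 91.979, -0.0, 72.978, -2.112], 'qd': [-0.082, -0.068, 0.01, 0.003, 0.053, -0.023], 'tau': [-0.001, -50.211, -35.688, 0.072, 0.029, -0.0], 'tool_pos': [299.855, -603.963, 237.424], 'orientation': [[0.896, 0.445, -0.001], [0.445, -0.896, 0.002], [0.0, -0.002, -1.0]], 'force': [0.192, 0.164, 0.521], 'torque': [-0.021, 0.001, 0.008], 'gripper_width': 88.214}
scene 49.88109554833762 -0.027563274604671367 250.52006854596382 196.32801392500974 [ 1.27   2.264 -0.911] [ 305.9 -194.  1353.2]
unit [(0.82, [262, 306])]
carriage [(0.63, [271, 266])]
slot [(0.57, [271, 260])]
thumb_post [(0.9, [272, 263])]
pad [(0.56, [196, 185])]
stand [(0.85, [195, 183])]
holder [(0.92, [211, 139]), (0.78, [194, 167]), (0.72, [178, 206])]
label_face [(0.92, [196, 168]), (0.63, [178, 204]), (0.56, [210, 140])]
screwdriver [(0.83, [267, 228]), (0.44, [270, 266])]
jar [(0.92, [379, 243])]
can [(0.82, [110, 184])]
side 48.54897436265325 -0.1259350980288733 257.1086194331562 185.64876288551386 [ 0.665 -2.46   1.377] [382.3 222.4 890.9]
unit [(0.94, [159, 209])]
carriage [(0.69, [200, 207]), (0.28, [303, 178])]
slot [(0.64, [199, 208])]
thumb_post [(0.94, [198, 207])]
pad []
stand [(0.71, [305, 175]), (0.39, [197, 206])]
holder [(0.92, [264, 165]), (0.61, [350, 165]), (0.6, [304, 158])]
label_face [(0.82, [302, 157]), (0.81, [347, 164])]
screwdriver [(0.77, [248, 216]), (0.17, [212, 280])]
jar [(0.93, [214, 282]), (0.33, [306, 158])]
can [(0.86, [281, 134]), (0.54, [302, 176])]
wrist 61.28959786335363 -0.011464910626523219 256.5364725983678 191.26596628267572 [-2.428  1.505  0.245] [-674.1  -43.2  391.2]
unit []
carriage []
slot []
thumb_post []
pad []
stand []
holder [(0.72, [21, 13])]
label_face [(0.59, [20, 14])]
screwdriver []
jar []
can []
```

```bash
cd pics; for n in scene side; do python3 -c "
import cv2
a=cv2.imread('${n}0.png')
cv2.imwrite('${n}0b.png',cv2.resize(a[90:390,80:430] if '$n'=='scene' else a[100:320,100:400],None,fx=2,fy=2,interpolation=cv2.INTER_CUBIC)[:600])"; done
```

```text
(no output)
```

View pics/scene0b.png

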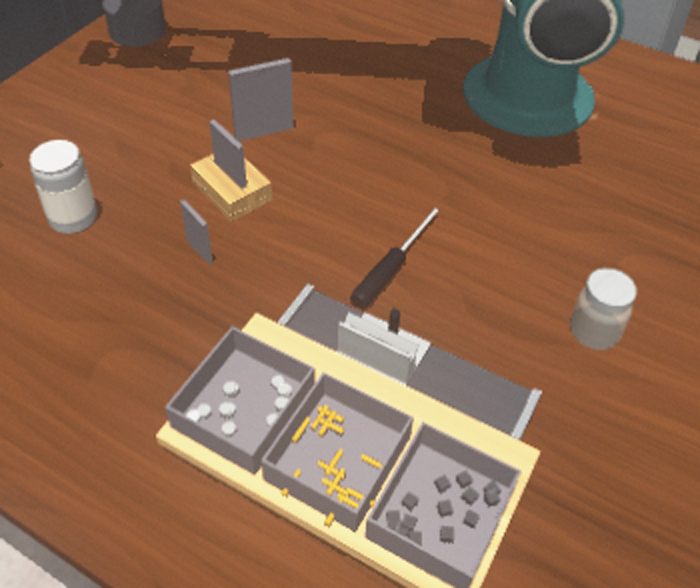

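View pics/side0b.png

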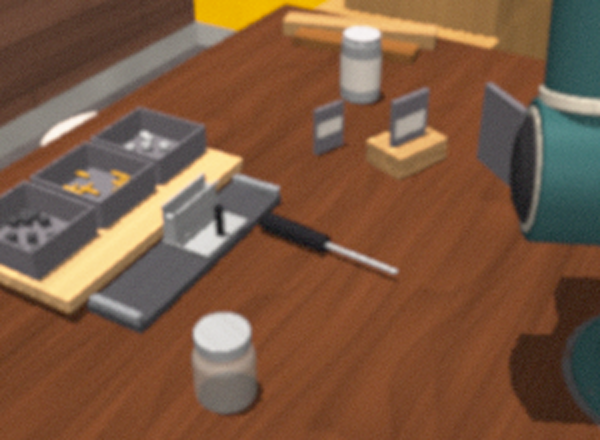

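View pics/wrist0.png

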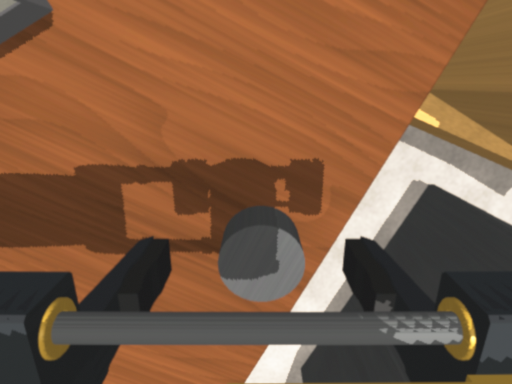

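Run:
```python
from h import *
a=snapshot('scene');b=snapshot('side')
def g(t,i=0,j=0):
    out=[]
    for p in (a,b):
        out.append([(round(x['p'],2),np.array(x['location'])*[512,384]) for x in boxes_of(p,t)])
    return out
for t in ['thumb_post','carriage','jar','can','screwdriver','stand']:
    A,B=g(t)
    if A and B: print(t,tri([ray(a,A[0][1]),ray(b,B[0][1])]).round(1))
A,B=g('holder')
for x in A:
  for y in B: 
    X=tri([ray(a,x[1]),ray(b,y[1])]); e=np.abs(proj(a,X)[0]-x[1]).max()
    if e<6: print('holder',x[0],y[0],X.round(1),e)
# rail end-block corners in scene (pixel=crop/2+[80,90]) and board corners
f=lambda u,v:(u/2+80,v/2+90)
for n,u,v,z in [('Rblock front',308,288,24),('Rblock board',280,325,24),('Lblock front',540,392,24),('Lblock back',515,437,24),('boardR',255,316,34),('boardL',538,455,34),('boardRback',158,437,34)]:
    print(n,atz(a,f(u,v),z).round(1))
```

```text
carriage [586.   51.3  36.8]
jar [402.  249.6  39.7]
can [522.3 -21.1 152.3]
screwdriver [466.3 -16.   10.3]
stand [ 446.4 -274.1   10.4]
holder 0.93 0.7 [ 449.6 -276.6   71.4] 0.24289921411804016
holder 0.69 0.62 [ 319.6 -298.8   77. ] 0.9172524923138781
holder 0.65 0.69 [ 561.4 -240.    32.2] 0.07687854439598141
holder 0.44 0.37 [586.1  48.9  28.7] 0.6358401276389145
Rblock front [550.2 -75.   24. ]
Rblock board [615.9 -72.8  24. ]
Lblock front [539.5 228.4  24. ]
Lblock back [606.9 226.2  24. ]
boardR [ 626.6 -101.1   34. ]
boardL [620.  255.8  34. ]
boardRback [811.6 -96.   34. ]
```

Run:
```python
from h import *
s=sense();p=snapshot('wrist')
R=cv2.Rodrigues(np.array(p['rvec']))[0];o=-R.T@np.array(p['tvec']).ravel()
T=np.array(s['orientation'])
print('cam in tool',(T.T@(o-s['tool_pos'])).round(1),'cam axes in tool\n',(T.T@R.T).round(3))
a=snapshot('scene');b=snapshot('side')
print('post',tri([ray(a,(272,263)),ray(b,(198,207))]).round(1))
f=lambda u,v:(u/2+80,v/2+90); g=lambda u,v:(u/2+100,v/2+100)
print('post top',tri([ray(a,f(394,311)),ray(b,g(219,206))]).round(1))
print('can',tri([ray(a,f(65,185)),ray(b,g(361,65))]).round(1))
```

```text
cam in tool [  83.3   -1.  -146.2] cam axes in tool
 [[ 0.    -0.948 -0.317]
 [ 1.    -0.     0.   ]
 [-0.    -0.317  0.948]]
post [586.2  51.6  39.3]
post top [552.1  45.4  60.9]
can [ 597.2 -429.    57.5]
```

jog_arm(translation=[[0,0,0],[0,0,0],[0,0,0],[0,0,0],[22,-41,0],[22,-41,0],[22,-41,0],[22,-41,0],[22,-41,0],[22,-41,0],[22,-41,0],[22,-41,0]], dr=[[0,0,8.5],[0,0,8.5],[0,0,8.5],[0,0,0],[0,0,0],[0,0,0],[0,0,0],[0,0,0],[0,0,0],[0,0,0],[0,0,0],[0,0,0]], fingers=[88,88,88,88,88,88,88,88,88,88,88,88])

```text
clock: 3.95
tool_pos: [473.4, -268.7, 238.3]
orientation: [[1.0, 0.026, 0.002], [0.026, -1.0, -0.004], [0.002, 0.004, -1.0]]
force: [0.3, 0.2, -0.6]
gripper_width: 87.7
```

Run:
```python
from h import *
s=sense();print(s['clock'],np.round(s['tool_pos'],1),np.round(s['orientation'],3).tolist())
p=snapshot('wrist');save(p,'w1')
for t in ['holder','stand','label_face']: print(t,[(round(b['p'],2),(np.array(b['location'])*[512,384]).round()) for b in boxes_of(p,t)])
import pickle;pickle.dump(p,open('w1.pkl','wb'))
```

```text
3.95 [ 473.4 -268.7  238.3] [[1.0, 0.026, 0.002], [0.026, -1.0, -0.004], [0.002, 0.004, -1.0]]
holder [(0.91, array([233.,  82.])), (0.63, array([261., 202.])), (0.55, array([291., 295.]))]
stand [(0.67, array([259., 172.]))]
label_face [(0.88, array([288., 295.])), (0.77, array([231.,  80.])), (0.75, array([261., 205.]))]
```

View pics/w1.png

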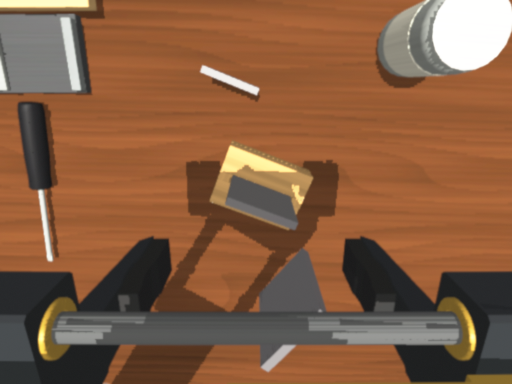

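Run:
```python
from h import *
a=cv2.imread('pics/w1.png')
cv2.imwrite('pics/w1z.png',cv2.resize(a[130:245,195:330],None,fx=5,fy=5,interpolation=cv2.INTER_CUBIC))
cv2.imwrite('pics/w1z2.png',cv2.resize(a[0:120,0:135],None,fx=4,fy=4,interpolation=cv2.INTER_CUBIC))
```

```text
(no output)
```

View pics/w1z.png

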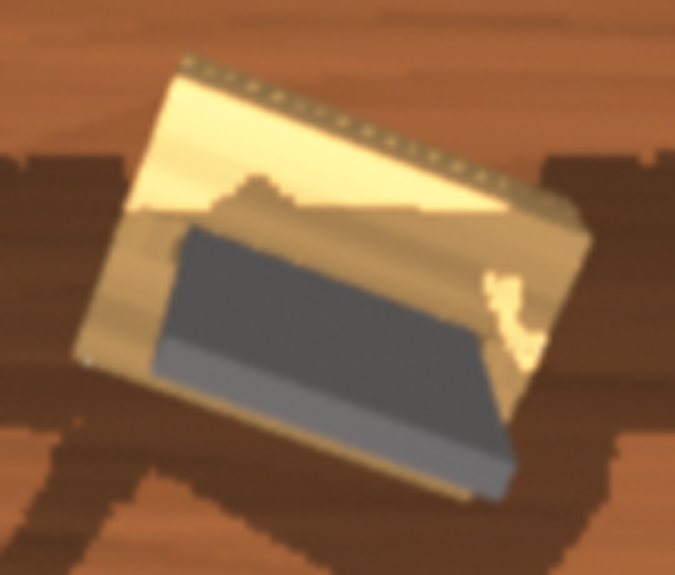

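View pics/w1z2.png

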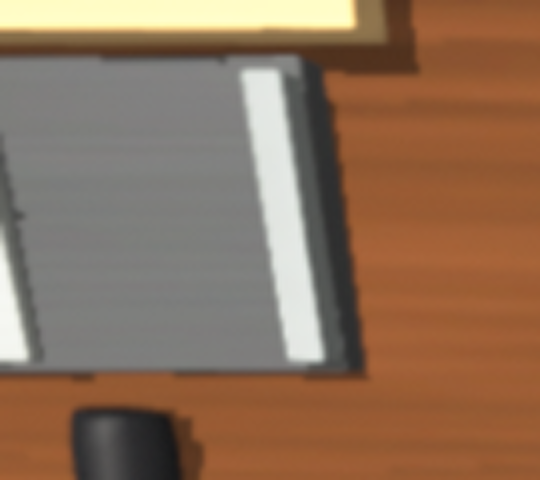

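Run:
```python
import pickle
from h import *
p=pickle.load(open('w1.pkl','rb'))
f=lambda u,v:((u+.0)/5+195-.4,v/5+130-.4)
P=[atz(p,f(*q),107) for q in [(172,335),(515,465),(500,500),(153,375)]]
for q in P:print(q.round(1))
c=np.mean(P,0);d=(P[0]+P[3]-P[1]-P[2])/2;print('ctr',c.round(1),'w',np.linalg.norm(d),np.degrees(np.arctan2(-d[0],d[1])))
S=[atz(p,f(*q),35) for q in [(180,75),(592,240),(78,357)]]
for q in S: print(q.round(1))
d=S[0]-S[1];print(np.linalg.norm(d),np.degrees(np.arctan2(-d[0],d[1])),np.linalg.norm(S[0]-S[2]),(S[1]+S[2])/2)
g=lambda u,v:(u/4-.4,v/4-.4)
for q in [(242,70),(283,70),(323,360),(290,360)]: print('blk',atz(p,g(*q),24).round(1))
```

```text
[ 457.9 -243.6  107. ]
[ 433.7 -307.6  107. ]
[ 426.5 -305.2  107. ]
[ 450.1 -240.1  107. ]
ctr [ 442.1 -274.1  107. ] w 68.82860738695283 -20.279963354353264
[ 492.4 -239.9   35. ]
[ 457.4 -332.3   35. ]
[ 426.6 -216.5   35. ]
98.86070153117606 -20.68887368786456 69.7495018919794 [ 442.04219951 -274.43100262   35.        ]
blk [614.6 -68.5  24. ]
blk [614.8 -78.8  24. ]
blk [545.4 -79.1  24. ]
blk [545.2 -70.3  24. ]
```

jog_arm(translation=[[15.5,-40,0],[15.5,-40,0],[15.5,-40,0],[15.5,-40,0],[15.5,-40,0],[15.5,-40,0],[15.5,-40,0],[15.5,-40,0],[0,0,0]], dr=[[0,0,0],[0,0,0],[0,0,0],[0,0,0],[0,0,0],[0,0,0],[0,0,0],[0,0,0],[0,0,0]], fingers=[50,50,50,50,50,50,50,50,50])

```text
clock: 5.05
tool_pos: [593.4, 46.8, 236.6]
orientation: [[1.0, 0.021, 0.005], [0.021, -1.0, -0.011], [0.004, 0.011, -1.0]]
force: [0.1, -0.6, 0.1]
gripper_width: 50.1
```

Run:
```python
from h import *
s=sense();print(s['clock'],np.round(s['tool_pos'],1),np.round(s['orientation'],3).tolist())
p=snapshot('wrist');save(p,'w2')
import pickle;pickle.dump(p,open('w2.pkl','wb'))
a=cv2.imread('pics/w2.png')
cv2.imwrite('pics/w2z.png',cv2.resize(a[:300],None,fx=1.56,fy=1.56,interpolation=cv2.INTER_CUBIC))
```

```text
5.05 [593.4  46.8 236.6] [[1.0, 0.021, 0.005], [0.021, -1.0, -0.011], [0.004, 0.011, -1.0]]
```

View pics/w2z.png

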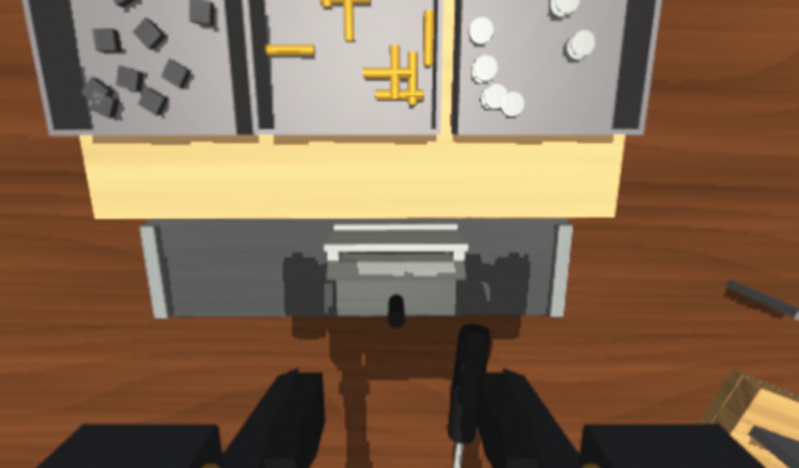

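Run:
```python
from h import *
a=cv2.imread('pics/w2.png')
cv2.imwrite('pics/w2a.png',cv2.resize(a[135:225,195:325],None,fx=6,fy=6,interpolation=cv2.INTER_CUBIC))
cv2.imwrite('pics/w2b.png',cv2.resize(a[120:220,85:385],None,fx=2.6,fy=5,interpolation=cv2.INTER_CUBIC))
```

```text
(no output)
```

View pics/w2a.png

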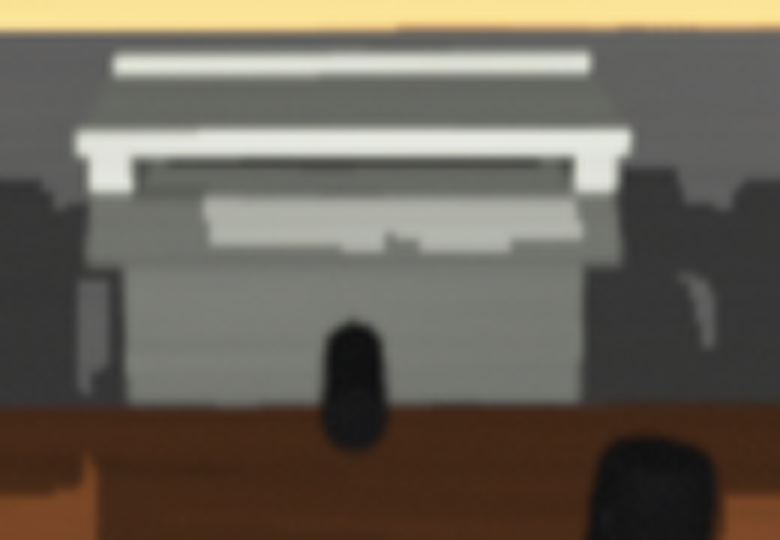

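View pics/w2b.png

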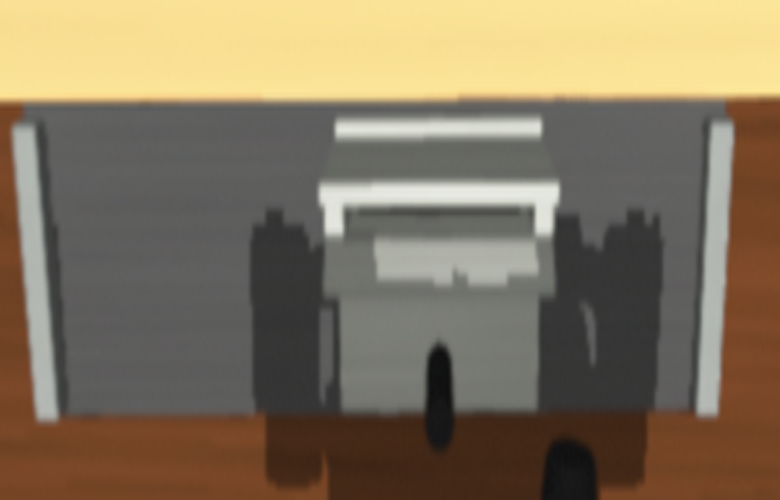

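Run:
```python
import pickle
from h import *
p=pickle.load(open('w2.pkl','rb'))
f=lambda u,v:((u+.5)/6+195-.5,(v+.5)/6+135-.5)
def pr(n,q,z):print(n,atz(p,f(*q),z).round(1))
pr('bw backL',(77,128),72);pr('bw backR',(632,128),72);pr('bw frontL',(77,157),72);pr('bw frontR',(632,157),72)
pr('cheek L front',(90,192),58);pr('cheek R front',(617,192),58);pr('cheekL in',(133,192),58);pr('cheekR in',(574,192),58)
pr('flare topL',(85,266),68);pr('flare topR',(622,264),68)
pr('post top',(354,422),62)
g=lambda u,v:((u+.5)/2.6+85-.5,(v+.5)/5+120-.5)
for n,q in [('LBl back out',(13,123)),('LB back in',(37,123)),('LB front out',(38,419)),('LB front in',(58,419)),('RB back in',(710,121)),('RB out',(733,121)),('RB front in',(697,414)),('RB f out',(717,414))]: print(n,atz(p,g(*q),24).round(1))
for q in [(0,100),(780,96)]: print('board',atz(p,g(*q),34).round(1))
```

```text
bw backL [608.4  94.1  72. ]
bw backR [610.1   3.8  72. ]
bw frontL [603.6  94.3  72. ]
bw frontR [605.3   3.5  72. ]
cheek L front [594.2  94.1  58. ]
cheek R front [595.9   3.6  58. ]
cheekL in [594.4  86.7  58. ]
cheekR in [595.8  11.   58. ]
flare topL [583.9  93.9  68. ]
flare topR [585.9   3.4  68. ]
post top [554.4  48.1  62. ]
LBl back out [608.9 231.   24. ]
LB back in [609.1 220.8  24. ]
LB front out [538.9 229.4  24. ]
LB front in [539.  220.4  24. ]
RB back in [615.  -67.5  24. ]
RB out [615.2 -77.5  24. ]
RB front in [545.2 -69.9  24. ]
RB f out [545.4 -79.   24. ]
board [615.7 230.7  34. ]
board [622.8 -92.9  34. ]
```

jog_arm(translation=[[-19,-1.3,0],[-18,-1.2,0],[0,0,40],[0,0,40],[0,0,40],[0,0,25],[0,0,0]], dr=[[0.6,-0.3,0],[0,0,0],[0,0,0],[0,0,0],[0,0,0],[0,0,0],[0,0,0]], fingers=[32,32,32,32,32,32,32])

```text
clock: 5.8
tool_pos: [555.9, 28.0, 90.1]
orientation: [[1.0, 0.013, 0.003], [0.013, -1.0, -0.008], [0.003, 0.009, -1.0]]
force: [-0.6, 0.9, 0.7]
gripper_width: 32.0
```

Run:
```python
from h import *
s=sense();print(s['clock'],np.round(s['tool_pos'],1),np.round(s['orientation'],3).tolist())
p=snapshot('wrist');save(p,'w3')
```

```text
5.8 [555.9  28.   90.1] [[1.0, 0.013, 0.003], [0.013, -1.0, -0.008], [0.003, 0.009, -1.0]]
```

View pics/w3.png

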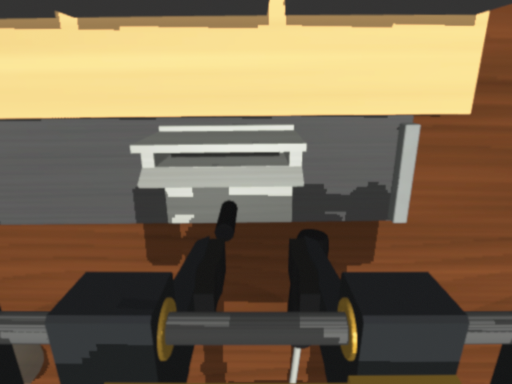

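jog_arm(translation=[[0.5,-10,0],[0.5,-10,0],[0,0,0]], dr=[[0.5,0,0],[0,0,0],[0,0,0]], fingers=[32,32,32])

```text
clock: 6.15
tool_pos: [561.3, 46.9, 96.6]
orientation: [[1.0, 0.01, 0.013], [0.01, -1.0, 0.001], [0.013, -0.001, -1.0]]
force: [0.5, 0.3, -0.0]
gripper_width: 31.9
```

Run:
```python
from h import *
s=sense();print(s['clock'],np.round(s['tool_pos'],1),np.round(s['orientation'],4).tolist(),np.round(s['qd'],2),np.round(s['qpos'],2))
p=snapshot('wrist')
R=cv2.Rodrigues(np.array(p['rvec']))[0];o=-R.T@np.array(p['tvec']).ravel()
print(o.round(1)); s=sense();print(np.round(s['tool_pos'],1))
```

```text
6.15 [561.3  46.9  96.6] [[0.9999, 0.0098, 0.0126], [0.0098, -1.0, 0.001], [0.0126, -0.0009, -0.9999]] [-0.74 -0.83 -0.85 -0.48  0.42 -0.57] [2.2200e+00 1.0180e+01 1.1395e+02 4.0000e-02 5.5140e+01 9.1640e+01]
[642.2  48.7 243.9]
[561.5  46.6  96.8]
```

jog_arm(translation=[[-4,-1.5,0],[0,0,0],[0,0,12],[0,0,12],[0,0,0]], dr=[[0,-0.6,0],[0,0,0],[0,0,0],[0,0,0],[0,0,0]], fingers=[32,32,32,32,32])

```text
clock: 6.7
tool_pos: [559.0, 49.2, 73.6]
orientation: [[1.0, 0.013, 0.007], [0.013, -1.0, 0.0], [0.007, -0.0, -1.0]]
force: [-1.1, -0.5, -0.1]
gripper_width: 31.9
```

Good; lower around the post.

jog_arm(translation=[[-2,0,12],[0,0,12],[0,0,12],[0,0,4],[0,0,0],[0,0,0]], dr=[[0,-0.4,0],[0,0,0],[0,0,0],[0,0,0],[0,0,0],[0,0,0]], fingers=[32,32,32,32,32,32])

```text
clock: 7.3
tool_pos: [554.7, 48.8, 27.0]
orientation: [[1.0, 0.012, -0.006], [0.012, -1.0, -0.0], [-0.006, -0.0, -1.0]]
force: [0.7, 0.8, 0.1]
gripper_width: 31.9
```

Run:
```python
from h import *
s=sense();print(s['clock'],np.round(s['tool_pos'],1),np.round(s['orientation'],4).tolist())
p=snapshot('wrist');save(p,'w4')
```

```text
7.3 [554.7  48.8  27. ] [[0.9999, 0.0123, -0.0064], [0.0123, -0.9999, -0.0], [-0.0064, -0.0, -1.0]]
```

View pics/w4.png

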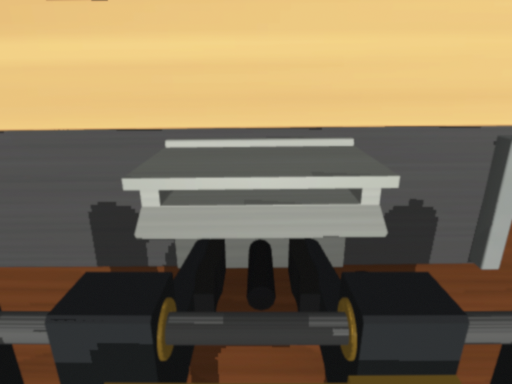

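jog_arm(translation=[[0,0,0],[0,0,0],[0,0,0],[0,0,0],[0,-8,0],[0,-12,0],[-0.2,-15,0],[-0.2,-15,0],[-0.2,-15,0],[-0.2,-15,0],[0,0,0]], dr=[[0,0,0],[0,0,0],[0,0,0],[0,0,0],[0,0,0],[0,0,0],[0,0,0],[0,0,0],[0,0,0],[0,0,0],[0,0,0]], fingers=[8,8,8,8,8,8,8,8,8,8,8], squeeze=20)

```text
clock: 8.45
tool_pos: [553.9, 134.8, 28.4]
orientation: [[1.0, 0.013, -0.003], [0.013, -1.0, -0.002], [-0.003, 0.002, -1.0]]
force: [1.1, 0.1, -1.3]
gripper_width: 11.6
```

jog_arm(translation=[[-0.2,-10,0],[-0.2,-10,0],[-0.2,-8,0],[-0.2,-6,0],[0,-4,0],[0,-3,0]], dr=[[0,0,0],[0,0,0],[0,0,0],[0,0,0],[0,0,0],[0,0,0]], fingers=[8,8,8,8,8,8])

```text
clock: 9.05
tool_pos: [553.0, 175.2, 28.4]
orientation: [[1.0, 0.018, -0.002], [0.018, -1.0, -0.01], [-0.002, 0.01, -1.0]]
force: [3.7, -23.5, 2.6]
gripper_width: 11.6
```

jog_arm(translation=[[0,-1,0],[0,-1,0],[0,0,0]], dr=[[0,0,0],[0,0,0],[0,0,0]], fingers=[8,8,8])

```text
clock: 9.35
tool_pos: [553.1, 174.8, 28.4]
orientation: [[1.0, 0.018, -0.003], [0.018, -1.0, -0.014], [-0.003, 0.014, -1.0]]
force: [0.9, -0.3, -0.9]
gripper_width: 11.2
```

jog_arm(translation=[[0,0,0],[0,0,0],[0,0,-10],[0,0,-20],[0,0,-30],[0,0,-40],[0,0,-40],[0,0,0]], dr=[[0,0,0],[0,0,0],[0,0,0],[0,0,0],[0,0,0],[0,0,0],[0,0,0],[0,0,0]], fingers=[32,32,32,32,32,32,32,32])

```text
clock: 10.15
tool_pos: [551.7, 179.9, 176.1]
orientation: [[1.0, 0.017, -0.007], [0.017, -1.0, -0.009], [-0.007, 0.009, -1.0]]
force: [0.2, 0.6, 0.4]
gripper_width: 31.8
```

Run:
```python
from h import *
import pickle
s=sense();print(s['clock'],np.round(s['tool_pos'],1),np.round(s['orientation'],4).tolist())
p=snapshot('wrist');save(p,'w5');pickle.dump(p,open('w5.pkl','wb'))
a=cv2.imread('pics/w5.png')
cv2.imwrite('pics/w5z.png',cv2.resize(a[100:290,150:390],None,fx=3,fy=3,interpolation=cv2.INTER_CUBIC))
```

```text
10.15 [551.7 179.9 176.1] [[0.9998, 0.0174, -0.0067], [0.0173, -0.9998, -0.0093], [-0.0068, 0.0092, -0.9999]]
```

View pics/w5.png

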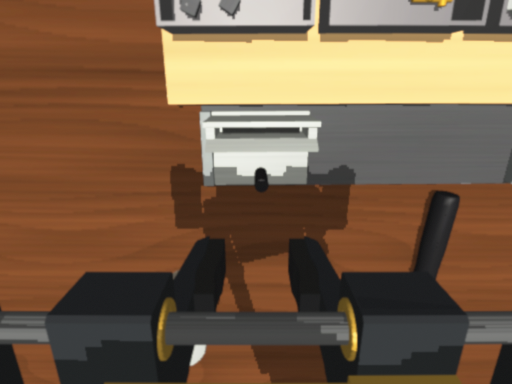

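View pics/w5z.png

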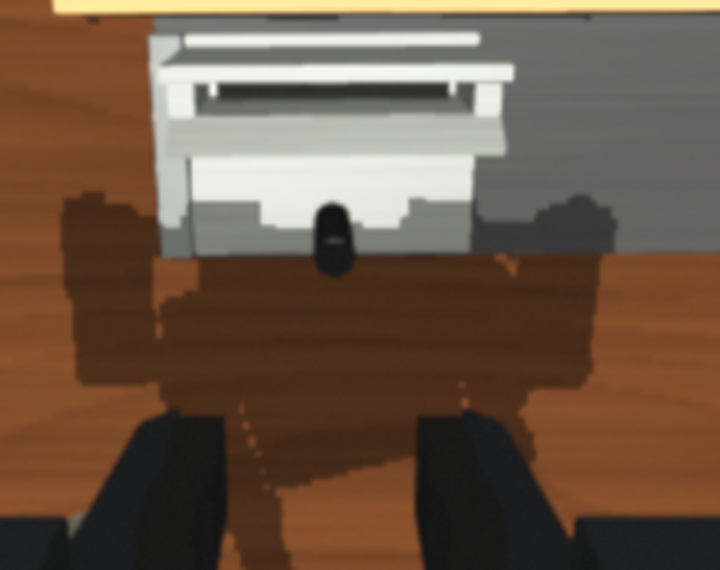

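Run:
```python
import pickle
from h import *
p=pickle.load(open('w5.pkl','rb'))
f=lambda u,v:((u+.5)/3+150-.5,(v+.5)/3+100-.5)
def pr(n,q,z):print(n,atz(p,f(*q),z).round(1))
pr('bw backL',(160,64),72);pr('bw backR',(514,64),72);pr('bw frontL',(160,80),72);pr('bw frontR',(514,80),72)
pr('cheek L front',(169,117),58);pr('cheek R front',(501,117),58);pr('cheekL in',(196,117),58);pr('cheekR in',(474,117),58)
pr('post top',(334,254),62)
```

```text
bw backL [605.7 221.5  72. ]
bw backR [607.1 131.9  72. ]
bw frontL [601.7 221.7  72. ]
bw frontR [603.1 131.6  72. ]
cheek L front [589.9 221.7  58. ]
cheek R front [591.3 131.4  58. ]
cheekL in [590.  214.4  58. ]
cheekR in [591.2 138.8  58. ]
post top [552.8 176.2  62. ]
```

Run:
```python
from h import *
a=snapshot('scene')
f=lambda u,v:(u/2+80,v/2+90)
for b,t in [((238,138),(231,72)),((295,125),(290,60))]:
    B=atz(a,f(*b),0)
    zs=np.arange(0,200.);d=np.linalg.norm(proj(a,np.c_[np.full(200,B[0]),np.full(200,B[1]),zs])-f(*t),axis=1)
    print(B.round(),zs[d.argmin()],d.min())
```

```text
[ 342. -336.    0.] 123.0 0.4940597956185741
[ 269. -279.   -0.] 122.0 1.6304566784551222
```

jog_arm(translation=[[0,10,-20],[-10,30,-20],[-11,40,-15],[-11,40,0],[-11,40,0],[-11,40,0],[-11,40,0],[-11,40,0],[-11,40,0],[-11,40,0],[-11,40,0],[-10,30,0]], dr=[[0.5,0,0],[0,0,0],[0,0,0],[0,0,0],[0,0,0],[0,0,0],[0,0,0],[0,0,0],[0,0,0],[0,0,0],[0,0,0],[0,0,0]], fingers=[40,40,40,40,40,40,40,40,40,40,40,40])

```text
clock: 11.45
tool_pos: [422.2, -260.4, 210.6]
orientation: [[0.998, 0.028, -0.05], [0.028, -1.0, 0.006], [-0.05, -0.007, -0.999]]
force: [0.5, -0.2, 0.3]
gripper_width: 40.1
```

jog_arm(translation=[[0,0,0],[0,0,0],[0,0,0],[0,0,0],[0,0,0],[0,0,0],[0,0,0],[0,0,0],[0,0,0]], dr=[[0,0,-8.5],[0,0,-8.5],[0,0,-8.5],[0,0,-8.5],[0,0,-8.5],[0,0,-8.5],[0,0,-8.5],[0,0,-8.5],[0,0,0]], fingers=[40,40,40,40,40,40,40,40,40])

```text
clock: 12.35
tool_pos: [409.6, -257.6, 191.7]
orientation: [[0.334, 0.939, -0.078], [0.943, -0.333, 0.027], [-0.001, -0.082, -0.997]]
force: [-0.0, 0.9, 0.6]
gripper_width: 40.0
```

```bash
cat >> h.py <<'E'
from scipy.spatial.transform import Rotation as Ro
def to(pos,yaw,s=None):
    s=s or sense(); T=np.array(s['orientation']); c,n=np.cos(np.radians(yaw)),np.sin(np.radians(yaw))
    G=np.array([[c,n,0],[n,-c,0],[0,0,-1.]])
    print('clock',s['clock'],'pos',np.round(s['tool_pos'],1),'f',np.round(s['force'],1),'w',round(s['gripper_width'],1),'tilt',np.round(T[:2,2]*57.3,2),'yaw',round(np.degrees(np.arctan2(T[1,0],T[0,0])),2))
    print('trans in tool now',(T.T@(np.array(pos)-s['tool_pos'])).round(1),'in goal axes',(G.T@(np.array(pos)-s['tool_pos'])).round(1),'dr',np.degrees(Ro.from_matrix(T.T@G).as_rotvec()).round(2))
E
python3 -c "
from h import *
to([442,-274,180],69.5)"
```

```text
clock 12.35 pos [ 409.6 -257.6  191.7] f [-0.   0.9  0.6] w 40.0 tilt [-4.47  1.53] yaw 70.49
trans in tool now [-4.6 36.8  8.7] in goal axes [-4.  36.1 11.7] dr [-4.73  0.09  0.98]
```

jog_arm(translation=[[-2,18,5],[-2,18,5],[0,0,0],[0,0,0]], dr=[[-4.7,0,1],[0,0,0],[0,0,0],[0,0,0]], fingers=[40,40,40,40])

```text
clock: 12.75
tool_pos: [438.9, -271.1, 174.5]
orientation: [[0.363, 0.932, -0.007], [0.932, -0.363, 0.004], [0.001, -0.008, -1.0]]
force: [-0.0, -0.1, -0.3]
gripper_width: 39.8
```

Run:
```python
from h import *
import pickle
to([442,-274,120],69.5)
p=snapshot('wrist');save(p,'w6');pickle.dump(p,open('w6.pkl','wb'))
cv2.imwrite('pics/w6z.png',cv2.resize(cv2.imread('pics/w6.png')[130:300,180:330],None,fx=3.5,fy=3.5,interpolation=cv2.INTER_CUBIC))
```

```text
clock 12.75 pos [ 438.9 -271.1  174.5] f [-0.  -0.1 -0.3] w 39.8 tilt [-0.4   0.25] yaw 68.72
trans in tool now [-1.7  4.3 54.5] in goal axes [-1.6  3.9 54.5] dr [-0.46 -0.09 -0.78]
```

View pics/w6.png

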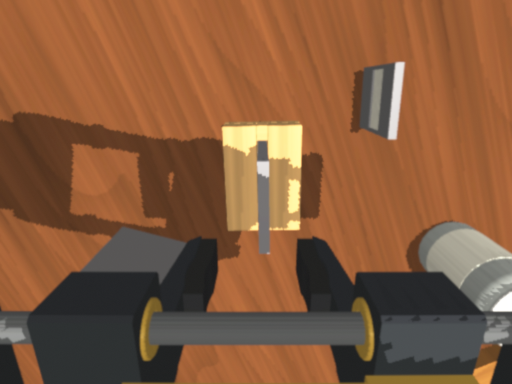

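View pics/w6z.png

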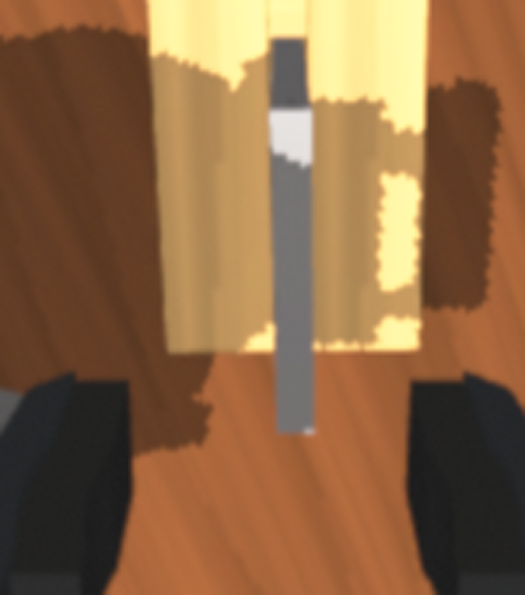

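Run:
```python
import pickle
from h import *
p=pickle.load(open('w6.pkl','rb'))
f=lambda u,v:((u+.5)/3.5+180-.5,(v+.5)/3.5+130-.5)
P=[atz(p,f(*q),107) for q in [(270,108),(312,110),(314,433),(278,433)]]
for q in P:print(q.round(1))
c=np.mean(P,0);d=(P[0]+P[1]-P[3]-P[2])/2;print('ctr',c.round(1),'w',np.linalg.norm(d),np.degrees(np.arctan2(-d[0],d[1])))
to([c[0],c[1],110],69.7)
```

```text
[ 450.7 -239.   107. ]
[ 458.1 -242.3  107. ]
[ 433.8 -308.1  107. ]
[ 426.7 -305.3  107. ]
ctr [ 442.3 -273.7  107. ] w 70.3225002202182 -20.063428679448172
clock 12.8 pos [ 439.  -271.1  174.5] f [-0.   0.6  0.9] w 40.0 tilt [-0.39  0.24] yaw 68.73
trans in tool now [-1.3  4.6 64.5] in goal axes [-1.3  4.  64.5] dr [-0.45 -0.09 -0.97]
```

jog_arm(translation=[[-1.3,4.4,5],[0,0,15],[0,0,15],[0,0,10],[0,0,0],[0,0,0]], dr=[[-0.4,0,-1],[0,0,0],[0,0,0],[0,0,0],[0,0,0],[0,0,0]], fingers=[40,40,40,40,40,40])

```text
clock: 13.4
tool_pos: [441.1, -272.9, 125.1]
orientation: [[0.347, 0.938, -0.002], [0.938, -0.347, 0.003], [0.002, -0.002, -1.0]]
force: [0.1, -0.9, 0.3]
gripper_width: 39.9
```

```bash
python3 -c "
from h import *
to([442.2,-274,79],69.8)"
```

```text
clock 13.4 pos [ 441.1 -272.9  125.1] f [ 0.1 -0.9  0.3] w 39.9 tilt [-0.09  0.15] yaw 69.69
trans in tool now [-0.7  1.5 46.1] in goal axes [-0.6  1.4 46.1] dr [-0.14 -0.11 -0.11]
```

jog_arm(translation=[[-0.7,1.5,5],[0,0,12],[0,0,12],[0,0,12],[0,0,5],[0,0,0]], dr=[[0,0,0],[0,0,0],[0,0,0],[0,0,0],[0,0,0],[0,0,0]], fingers=[40,40,40,40,40,40])

```text
clock: 14.0
tool_pos: [442.7, -274.4, 75.7]
orientation: [[0.347, 0.938, -0.001], [0.938, -0.347, 0.002], [0.002, -0.001, -1.0]]
force: [-0.1, -0.1, 0.3]
gripper_width: 40.1
```

```bash
python3 -c "
from h import *
to([442.2,-274,79],69.8)"
```

```text
clock 14.0 pos [ 442.7 -274.4   75.7] f [-0.1 -0.1  0.3] w 40.1 tilt [-0.03  0.11] yaw 69.68
trans in tool now [ 0.2 -0.6 -3.3] in goal axes [ 0.2 -0.6 -3.3] dr [-0.07 -0.09 -0.12]
```

jog_arm(translation=[[0,-0.5,-3],[0,0,0],[0,0,0],[0,0,0],[0,0,0],[0,0,0]], dr=[[0,0,0],[0,0,0],[0,0,0],[0,0,0],[0,0,0],[0,0,0]], fingers=[40,20,4,4,4,4], squeeze=40)

```text
clock: 14.6
tool_pos: [443.1, -274.9, 80.3]
orientation: [[0.347, 0.938, 0.001], [0.938, -0.347, 0.001], [0.001, 0.001, -1.0]]
force: [0.2, -0.1, -0.7]
gripper_width: 7.7
```

```bash
python3 -c "
from h import *
to([442.2,-274,150],69.8)"
```

```text
clock 14.6 pos [ 443.1 -274.9   80.3] f [ 0.2 -0.1 -0.7] w 7.7 tilt [0.08 0.03] yaw 69.69
trans in tool now [  0.6  -1.1 -69.7] in goal axes [  0.5  -1.2 -69.7] dr [ 0.07 -0.06 -0.11]
```

jog_arm(translation=[[0,0,-8],[0,0,-12],[0,0,-15],[0,0,-20],[0,0,-25],[0,0,-25],[0,0,-5],[0,0,0]], dr=[[0,0,0],[0,0,0],[0,0,0],[0,0,0],[0,0,0],[0,0,0],[0,0,0],[0,0,0]], fingers=[4,4,4,4,4,4,4,4])

```text
clock: 15.4
tool_pos: [443.2, -275.0, 199.6]
orientation: [[0.347, 0.938, 0.004], [0.938, -0.347, -0.001], [0.0, 0.004, -1.0]]
force: [-0.8, -0.2, 0.2]
gripper_width: 7.7
```

jog_arm(translation=[[0,0,0],[0,0,0],[0,0,0],[0,0,0],[0,0,0],[0,0,0]], dr=[[0,0,-4],[0,0,-5],[0,0,-5],[0,0,-4],[0,0,-3.3],[0,0,0]], fingers=[4,4,4,4,4,4])

```text
clock: 16.0
tool_pos: [439.8, -272.7, 193.0]
orientation: [[-0.032, 0.999, -0.004], [0.999, 0.032, 0.004], [0.004, -0.004, -1.0]]
force: [0.3, 0.2, -0.2]
gripper_width: 7.9
```

```bash
python3 -c "
from h import *
to([596,176,190],91.1)"
```

```text
clock 16.0 pos [ 439.8 -272.7  193. ] f [ 0.3  0.2 -0.2] w 7.9 tilt [-0.22  0.25] yaw 91.83
trans in tool now [443.5 170.4   4.3] in goal axes [445.6 164.8   3. ] dr [-0.21 -0.25  0.73]
```

jog_arm(translation=[[20,8,0],[35,13,0],[35,13,0],[35,13,0],[35,13,0],[35,13,0],[35,13,0],[35,13,0],[35,13,0],[35,13,0],[25,10,0],[10,5,0]], dr=[[0,0,0],[0,0,0],[0,0,0],[0,0,0],[0,0,0],[0,0,0],[0,0,0],[0,0,0],[0,0,0],[0,0,0],[0,0,0],[0,0,0]], fingers=[4,4,4,4,4,4,4,4,4,4,4,4])

```text
clock: 17.2
tool_pos: [569.9, 113.6, 181.6]
orientation: [[-0.007, 1.0, -0.019], [1.0, 0.007, 0.006], [0.006, -0.019, -1.0]]
force: [0.9, -1.3, -0.4]
gripper_width: 7.5
```

jog_arm(translation=[[0,0,0],[0,0,0]], dr=[[0,0,0],[0,0,0]], fingers=[4,4])

```text
clock: 17.4
tool_pos: [569.2, 113.9, 179.9]
orientation: [[-0.008, 1.0, -0.022], [1.0, 0.008, 0.005], [0.005, -0.022, -1.0]]
force: [0.0, -0.2, 0.1]
gripper_width: 7.9
```

```bash
python3 -c "
from h import *
to([596,176,190],91.1)"
```

```text
clock 17.4 pos [569.2 113.9 179.9] f [ 0.  -0.2  0.1] w 7.9 tilt [-1.27  0.28] yaw 90.45
trans in tool now [ 61.9  27.  -10.4] in goal axes [ 61.5  28.  -10.1] dr [-1.27 -0.3  -0.65]
```

jog_arm(translation=[[15,7,0],[15,7,0],[15,7,0],[12,5,0],[4,1.5,0],[0,0,0],[0,0,0]], dr=[[-1.2,-0.3,-0.6],[0,0,0],[0,0,0],[0,0,0],[0,0,0],[0,0,0],[0,0,0]], fingers=[4,4,4,4,4,4,4])

```text
clock: 18.1
tool_pos: [597.9, 177.6, 179.7]
orientation: [[-0.015, 1.0, 0.001], [1.0, 0.015, -0.001], [-0.001, 0.001, -1.0]]
force: [-0.5, 0.2, -0.8]
gripper_width: 7.5
```

Run:
```python
from h import *
import pickle
to([596.3,176,160],91.1)
for n in ['wrist','side','scene']:
    p=snapshot(n);save(p,'a7'+n);pickle.dump(p,open('a7%s.pkl'%n,'wb'))
a=cv2.imread('pics/a7side.png');b=cv2.imread('pics/a7scene.png')
cv2.imwrite('pics/a7side_z.png',cv2.resize(a[100:260,140:340],None,fx=3.5,fy=3.5,interpolation=cv2.INTER_CUBIC))
cv2.imwrite('pics/a7scene_z.png',cv2.resize(b[180:340,230:400],None,fx=3.5,fy=3.5,interpolation=cv2.INTER_CUBIC))
```

```text
clock 18.1 pos [597.9 177.6 179.7] f [-0.5  0.2 -0.8] w 7.5 tilt [ 0.03 -0.06] yaw 90.85
trans in tool now [-1.6 -1.6 19.7] in goal axes [-1.6 -1.6 19.7] dr [ 0.03  0.06 -0.25]
```

View pics/a7wrist.png

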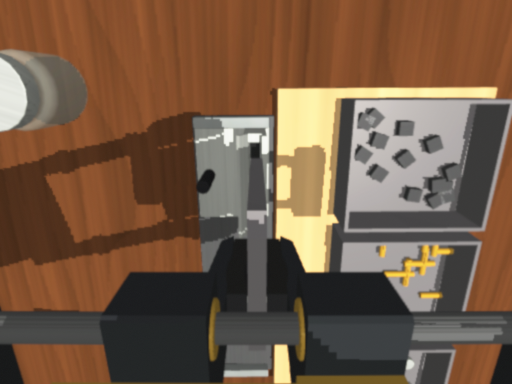

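View pics/a7side_z.png

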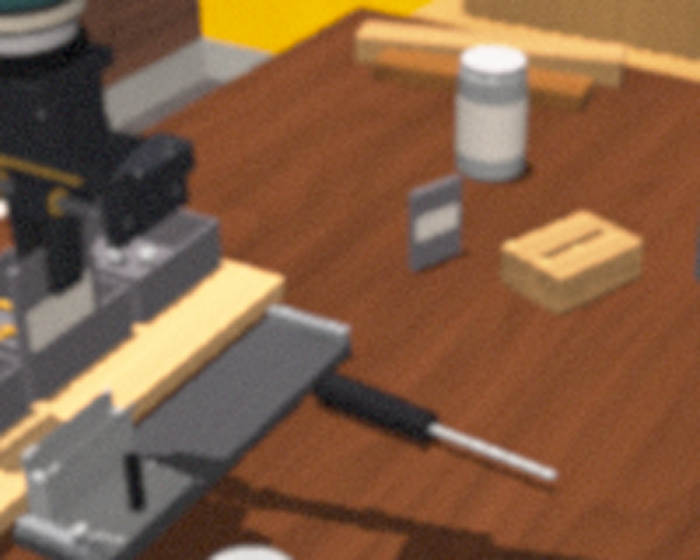

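View pics/a7scene_z.png

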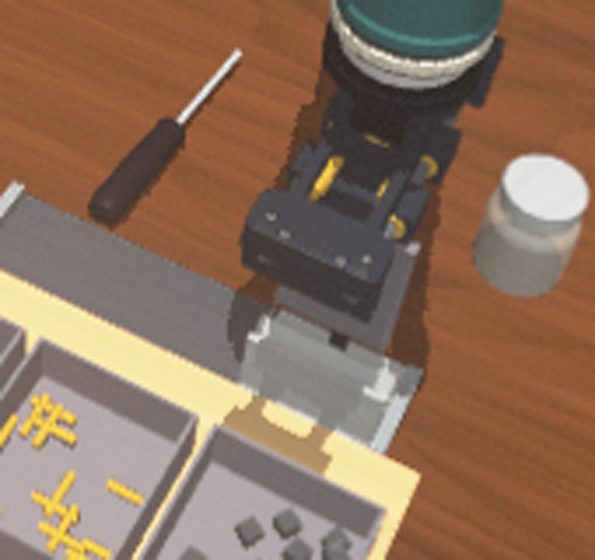

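```bash
cat > ov.py <<'E'
from h import *
import pickle
def box(c,yaw,x,y,z):
    R=Ro.from_euler('z',yaw,degrees=True).as_matrix()
    return np.array([np.array(c)+R@np.array([a,b,0])+[0,0,q] for a in x for b in y for q in z])
E_=[(0,1),(2,3),(4,5),(6,7),(0,2),(1,3),(4,6),(5,7),(0,4),(1,5),(2,6),(3,7)]
def draw(p,img,B,col,S,off):
    P=(proj(p,B)+.5-off)*S-.5
    for i,j in E_: cv2.line(img,tuple(int(v) for v in P[i].round()),tuple(int(v) for v in P[j].round()),col,1)
def ov(p,name,tcp,r,S,slot=(597,176.3),yaw=1.1,hy=.9,dz=68.2):
    u0,v0,u1,v1=r
    img=cv2.resize(cv2.cvtColor(p['frame'],cv2.COLOR_RGB2BGR)[v0:v1,u0:u1],None,fx=S,fy=S,interpolation=cv2.INTER_CUBIC)
    o=np.array([u0,v0])
    draw(p,img,box((tcp[0],tcp[1]+.5,0),hy,(-4,4),(-35,35),(tcp[2]-dz,tcp[2]-dz+95)),(0,0,255),S,o)
    draw(p,img,box((*slot,0),yaw,(5.5,9.5),(-45,45),(14,72)),(0,255,0),S,o)
    draw(p,img,box((*slot,0),yaw,(-5.5,5.5),(-38,38),(57.5,58)),(255,0,0),S,o)
    cv2.imwrite('pics/'+name+'.png',img)
E
python3 - <<'E'
from ov import *
t=(597.9,177.6,179.7)
ov(pickle.load(open('a7wrist.pkl','rb')),'a7w_o',t,(190,100,330,280),3.3)
ov(pickle.load(open('a7side.pkl','rb')),'a7s_o',t,(130,140,230,265),4.5)
ov(pickle.load(open('a7scene.pkl','rb')),'a7c_o',t,(290,220,370,320),5.5)
E
```

```text
(no output)
```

View pics/a7w_o.png

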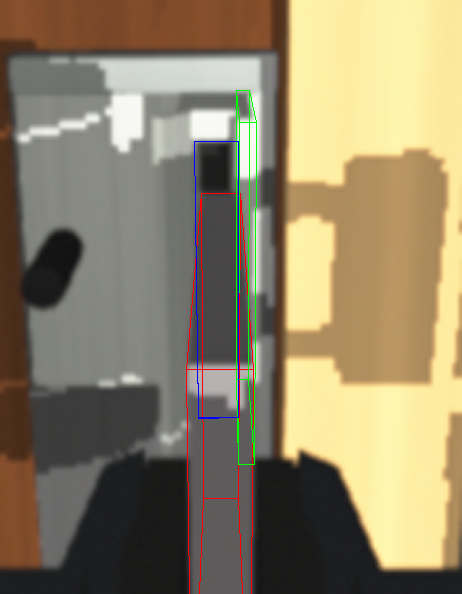

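View pics/a7s_o.png

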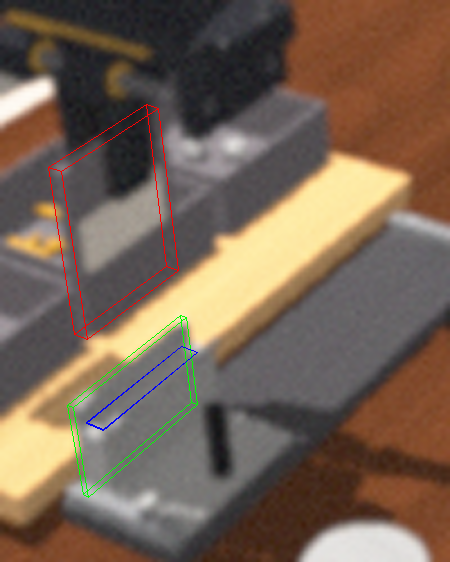

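View pics/a7c_o.png

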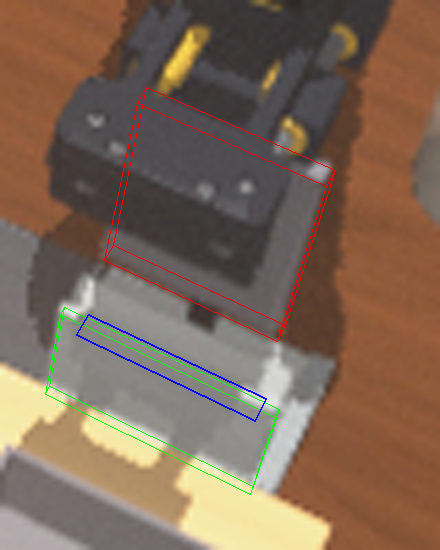

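jog_arm(translation=[[-1.3,-1.4,4],[0,0,8],[0,0,8],[0,0,6],[0,0,0],[0,0,0]], dr=[[0,0,-0.25],[0,0,0],[0,0,0],[0,0,0],[0,0,0],[0,0,0]], fingers=[4,4,4,4,4,4])

```text
clock: 18.85
tool_pos: [595.1, 173.9, 150.4]
orientation: [[-0.017, 1.0, -0.001], [1.0, 0.017, -0.002], [-0.002, -0.002, -1.0]]
force: [0.4, 0.1, 1.2]
gripper_width: 7.9
```

Run:
```python
from ov import *
to([596.4,176.2,136],91.1)
p=snapshot('wrist');s=sense();to([596.4,176.2,136],91.1)
ov(p,'a8w',s['tool_pos'],(190,100,330,280),3.3)
```

```text
clock 18.85 pos [595.1 173.9 150.4] f [0.4 0.1 1.2] w 7.9 tilt [-0.09 -0.1 ] yaw 90.97
trans in tool now [ 2.3  1.4 14.3] in goal axes [ 2.2  1.3 14.4] dr [-0.09  0.1  -0.13]
clock 18.9 pos [594.9 173.9 150.3] f [-0.  -0.4 -1.6] w 7.5 tilt [-0.11 -0.11] yaw 90.97
trans in tool now [ 2.3  1.5 14.3] in goal axes [ 2.3  1.5 14.3] dr [-0.11  0.11 -0.13]
```

View pics/a8w.png

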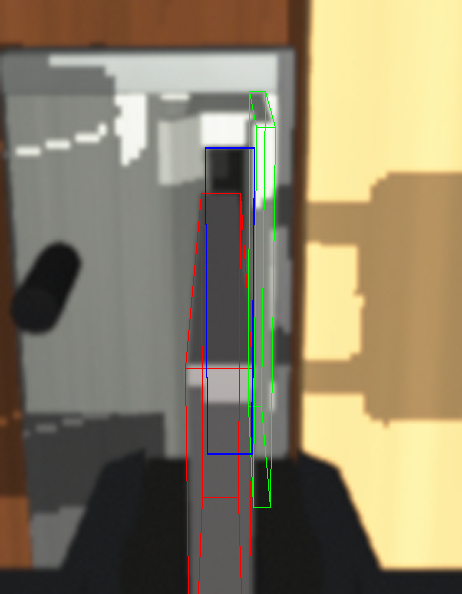

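jog_arm(translation=[[2,1.4,2],[0,0,4],[0,0,4],[0,0,2],[0,0,0]], dr=[[0,0,-0.1],[0,0,0],[0,0,0],[0,0,0],[0,0,0]], fingers=[4,4,4,4,4])

```text
clock: 19.4
tool_pos: [597.1, 176.5, 138.1]
orientation: [[-0.019, 1.0, -0.0], [1.0, 0.019, -0.001], [-0.001, -0.0, -1.0]]
force: [0.2, -0.0, -1.3]
gripper_width: 8.0
```

Run:
```python
from ov import *
p=snapshot('wrist');s=sense();to([596.4,176.2,136],91.1)
ov(p,'a9w',s['tool_pos'],(190,100,330,280),3.3)
```

```text
clock 19.45 pos [597.2 176.5 138.2] f [-0.9 -0.1 -0.8] w 7.8 tilt [-0.   -0.08] yaw 91.09
trans in tool now [-0.3 -0.8  2.2] in goal axes [-0.3 -0.8  2.2] dr [-0.01  0.08 -0.01]
```

View pics/a9w.png

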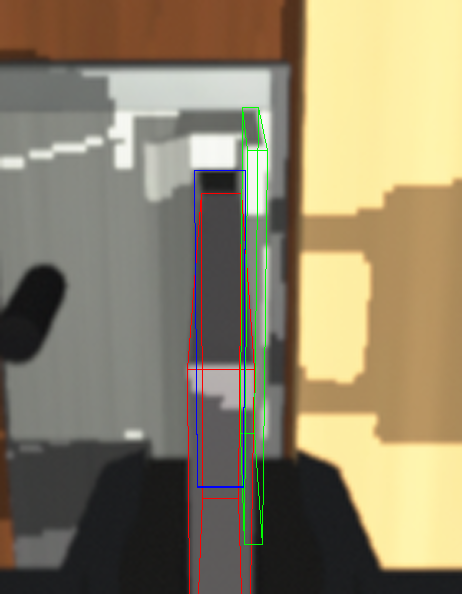

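jog_arm(translation=[[0,-0.6,2],[0,0,3],[0,0,3],[0,0,3],[0,0,3],[0,0,0]], dr=[[0,0,0],[0,0,0],[0,0,0],[0,0,0],[0,0,0],[0,0,0]], fingers=[4,4,4,4,4,4])

```text
clock: 20.05
tool_pos: [596.6, 176.4, 123.2]
orientation: [[-0.019, 1.0, 0.0], [1.0, 0.019, -0.001], [-0.001, 0.0, -1.0]]
force: [0.1, 0.2, -0.1]
gripper_width: 7.7
```

Run:
```python
from ov import *
to([596.6,176.2,104],91.1)
```

```text
clock 20.05 pos [596.6 176.4 123.2] f [ 0.1  0.2 -0.1] w 7.7 tilt [ 0.02 -0.07] yaw 91.09
trans in tool now [-0.2 -0.  19.2] in goal axes [-0.2 -0.  19.2] dr [ 0.02  0.07 -0.01]
```

jog_arm(translation=[[0,0,3],[0,0,4],[0,0,4],[0,0,3],[0,0,0]], dr=[[0,0,0],[0,0,0],[0,0,0],[0,0,0],[0,0,0]], fingers=[4,4,4,4,4])

```text
clock: 20.55
tool_pos: [596.6, 176.4, 107.8]
orientation: [[-0.019, 1.0, 0.0], [1.0, 0.019, -0.001], [-0.001, 0.0, -1.0]]
force: [-0.3, -1.2, -1.0]
gripper_width: 7.9
```

jog_arm(translation=[[0,0,3],[0,0,3],[0,0,0]], dr=[[0,0,0],[0,0,0],[0,0,0]], fingers=[4,4,4])

```text
clock: 20.85
tool_pos: [597.1, 176.4, 102.1]
orientation: [[-0.019, 1.0, 0.001], [1.0, 0.019, -0.001], [-0.001, 0.001, -1.0]]
force: [-1.1, -0.5, 1.5]
gripper_width: 7.9
```

jog_arm(translation=[[0,0,3],[0,0,2]], dr=[[0,0,0],[0,0,0]], fingers=[4,4])

```text
clock: 21.05
tool_pos: [597.6, 176.6, 98.2]
orientation: [[-0.019, 1.0, 0.002], [1.0, 0.019, -0.001], [-0.001, 0.002, -1.0]]
force: [-1.9, -0.4, 4.6]
gripper_width: 7.8
```

jog_arm(translation=[[0,-0.8,2],[0,0,2]], dr=[[0,0,0],[0,0,0]], fingers=[4,4])

```text
clock: 21.25
tool_pos: [598.0, 176.7, 96.0]
orientation: [[-0.019, 1.0, 0.005], [1.0, 0.019, -0.001], [-0.001, 0.005, -1.0]]
force: [-4.5, -1.7, 14.0]
gripper_width: 7.3
```

jog_arm(translation=[[0,0,2]], dr=[[0,0,0]], fingers=[4])

```text
clock: 21.35
tool_pos: [598.4, 176.8, 95.9]
orientation: [[-0.019, 1.0, 0.006], [1.0, 0.019, -0.0], [-0.001, 0.006, -1.0]]
force: [-5.2, -1.6, 16.7]
gripper_width: 7.4
```

jog_arm(translation=[[0,-1.2,2],[0,-0.8,2]], dr=[[0,0,0],[0,0,0]], fingers=[4,4])

```text
clock: 21.55
tool_pos: [597.6, 176.7, 96.0]
orientation: [[-0.019, 1.0, 0.008], [1.0, 0.019, -0.0], [-0.001, 0.008, -1.0]]
force: [-3.6, -2.9, 11.0]
gripper_width: 7.7
```

Run:
```python
from ov import *
for n in ['wrist','side','scene']:
    p=snapshot(n);s=sense();to([597,176.3,95],91.1)
    pickle.dump(p,open('b_%s.pkl'%n,'wb'));save(p,'b_'+n)
    ov(p,'b_%s_o'%n,s['tool_pos'],{'wrist':(150,80,330,280),'side':(100,110,250,270),'scene':(270,220,380,320)}[n],{'wrist':3,'side':3.5,'scene':5}[n])
```

```text
clock 21.6 pos [597.6 176.7  96. ] f [-3.1 -1.4 11.5] w 8.1 tilt [ 0.47 -0.02] yaw 91.1
trans in tool now [-0.4 -0.7  1. ] in goal axes [-0.4 -0.7  1. ] dr [0.47 0.03 0.  ]
clock 21.65 pos [597.7 176.7  96. ] f [-3.5 -2.4 12. ] w 7.8 tilt [ 0.47 -0.02] yaw 91.1
trans in tool now [-0.4 -0.7  1. ] in goal axes [-0.4 -0.7  1. ] dr [0.47 0.03 0.  ]
clock 21.7 pos [597.7 176.7  96. ] f [-4.2 -1.9 11.9] w 7.6 tilt [ 0.46 -0.02] yaw 91.1
trans in tool now [-0.4 -0.7  1. ] in goal axes [-0.4 -0.7  1. ] dr [0.46 0.03 0.  ]
```

View pics/b_wrist_o.png

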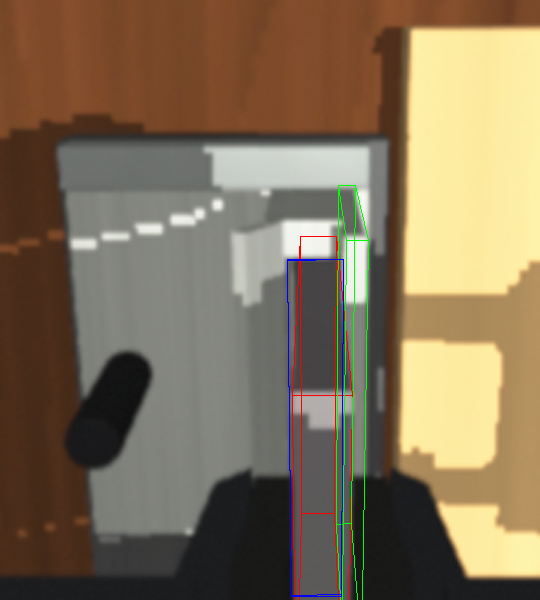

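View pics/b_side_o.png

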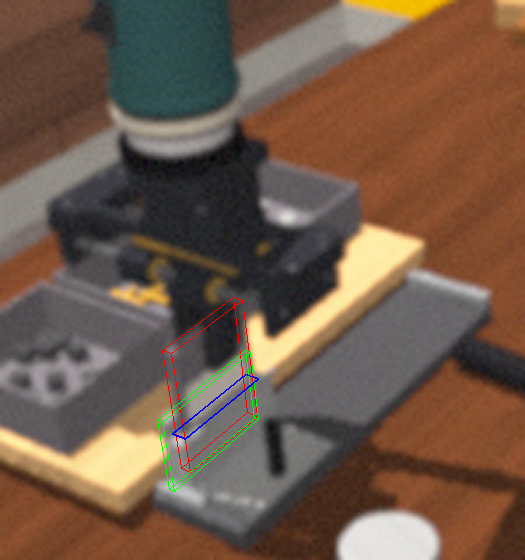

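View pics/b_scene_o.png

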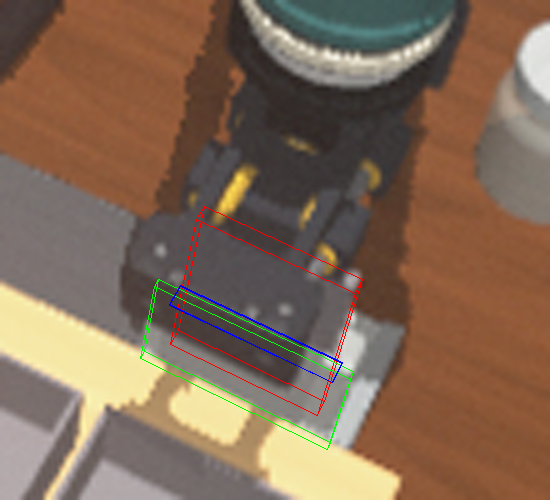

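Run:
```python
from h import *
to([597,176.3,95],91.1)
close_job()
```

```text
clock 21.7 pos [597.7 176.7  96. ] f [-4.2 -1.9 11.9] w 7.6 tilt [ 0.46 -0.02] yaw 91.1
trans in tool now [-0.4 -0.7  1. ] in goal axes [-0.4 -0.7  1. ] dr [0.46 0.03 0.  ]
the job is handed in; nothing more can be done
```

I pinched the thumb post and slid the carriage to its left stop. Then I took the grey holder (the one in the stand) and pushed it down into the slot with the card to the front. I handed the job in at 21.7 s of the 58 s, still gripping and pressing the holder down. `close_job()` gives no verdict, so success rests on these last checks:

- **Carriage:** at the stop the wrist force reached about 23 N, and the pictures show the carriage against the left end block.
- **Holder depth:** the tool stopped at z = 96.0 mm, where I expected about 96.2 mm for the pad fully down. At that height the push rose sharply, from about 5 N to 11–17 N. It was holding at about 12 N at the end.
- **Grip and pose:** finger opening was 7.6–8.1 mm on the 8 mm plate, and the wrist pictures show no slip. Tool tilt was about 0.5°. The tool was within 1 mm of the slot centre I had measured.
- **Side force:** a force of about 4 N in x remains, so the holder is leaning lightly on the back wall.
- **Not measured:** I had no direct reading of pad travel; I inferred it from height and force.
- **Bystanders:** I never touched the screwdriver, jar or can, but I did not measure their positions again at the end.

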